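# Release the stuck tray of a studio drying box

### The arm

A 7-joint arm with a two-finger parallel gripper is mounted at the origin on the work surface. World frame = base frame: x ahead of the robot, y to its left, z up, the work surface at z = 0. Lengths are in m, angles in rad, forces in N, time in s.
With the tool pointing down it reaches from about 0.375 to 0.925 m from the base axis. Payload 3.1 kg.
Tool frame: the origin (TCP) lies between the finger pads; the fingertips stand ahead of it and the grasp point (between the pads) lies 3 mm ahead of it (manip.tip_extent is the z of the fingertips in the tool frame, in m); z points along the fingers, y is the direction in which the jaws open and shut (so a half turn about z gives the same grasp; the last joint's range is limited). The gripper opens to 85 mm and grips with 20 to 120 N. Pads are 22 mm wide; open, the fingers measure 114 mm over their backs; the gripper's body (76 mm by 85 mm) begins 54 mm behind the grasp point. The pads swing forward as they close: fully open they stand 13 mm farther back than shut.
Start: joints at [-1.401, 0.383, 0.044, 1.598, -0.018, 1.161, -0.05], TCP at [0.172, 0.627, 0.253] pointing down, gripper open.
Joint ranges: [-2.61, 2.61], [-0.41, 2.15], [-1.48, 1.57], [0, 2.5], [-1.57, 4.71], [0.05, 1.97], [-2.85, 2.85]. Speed limits (rad/s): [2.79, 2.79, 3.14, 3.14, 3.14, 3.14, 3.14].

### API

Orientations are given as a unit quaternion [w, x, y, z].
In Python, from plant import manip gives the robot as it stands.
- The arm moves only by the tool step_arm, never from a script. Its argument "steps" is a list of rows, each an object of numbers: "x", "y", "z": the shift along the tool's x, y, z in mm; "ax", "ay", "az": the turn, a rotation vector about the tool's x, y, z in degrees; "hand": the closure, from 0 (fully open) to 1 (shut). A call has 1 to 5 rows; each row is the pose to reach, as a shift and turn from the pose commanded when the call began, along the tool's axes at that moment; what a row does not reach only later rows make up. A row lasts 1/12 s, in which the tool goes at most 41.7 mm and 7.16 degrees, less where a joint would pass 70% of its speed; a pose out of reach is approached as far as the arm can. A call with a gripper value outside its range is refused whole. The fingers move at their own pace and stop on an object; "grip_force" is the grip in N (left out, the last holds). Time passes only in rows, so rows that repeat a pose let the fingers close. It gives the time, the measured TCP pose, the force and the opening at its end, in the units of the state.
- manip.get_obs(): the state, without advancing time (a new reading comes with each control period).
- manip.grab_frame(name): name is "side" or "top" or "wrist"; returns a dict with "pixels" (384x512x3 uint8, red, green, blue), "range_z" (384x512 float32, m along the optical axis (not along the pixel's ray), 0 where there is no reading), "fx", "fy", "cx", "cy" (pixels), "k1" (the pictures are not rectified: a ray, as slopes to the right and down, at radius r is drawn at 1 + k1 r^2 times it, then the intrinsics apply), "cam_to_world" (4x4, takes a point from camera to world coordinates). Camera axes: x right, y up, looking along -z (the intrinsics and any distortion apply to the point x, -y, -z); pixel columns grow to the right and rows downward; lengths in m; the calibration is good to about 2 mm. A picture is of the moment at which its call begins.
- manip.hand_in(): hands the job in, once; it reports no verdict.
The state is a dict: "t": time; "joint_pos": joint angles; "dq": joint speeds; "joint_torque": joint torques, N m; "tool_pos": TCP position; "tool_rot": TCP orientation; "ft_force": force on the tool from outside, world axes, zero at the start; "moment": the same for the moment, N m; "gripper_width": finger opening in m.
Only numpy, scipy, OpenCV 4.12 (cv2) and the standard library are available. Lean on these libraries where they do the work, as an engineer would, in place of code of your own. Each camera call takes 0.05 s, during which the arm holds its last target. There are 200 camera calls.

### The job

The drying box on the ceramics bench is switched off and its tray of test tiles is locked in. Take the release pin (the tall, slim-handled tool) out of the wooden tool stand, push it down through the round hole in the top of the box until the tray springs out, then put the pin back upright in the same hole of the stand and let go of it.

Things in the scene. Friction and masses are not known exactly. Their poses are not given: they have to be found in the camera images.
- pin_grip (a point): Release pin (loose, 120 g), upright in a wooden stand: round wooden handle 22 mm across, 70 mm tall; below it a steel flange 44 mm across, 6 mm thick, resting on the stand; then a shaft. Point on its axis, half-way up the handle, 41 mm above the stand's top. z: up the pin; y, at the start: along the row of tools (sides across the row are free). Neighbours: shorter, ball and square heads.
- pin_tip (a point): Centre of the flat end of the pin's steel shaft (10 mm across, 65 mm long), 106 mm below pin_grip on the pin's axis; same axes. The fixed stand: plate 80 x 250 mm, 12 mm thick, its top 85 mm above the table, with three 30 mm round holes in a row, 85 mm apart, a tool in each.
- release_hole (a point): Centre of the mouth of the round 32 mm hole in the top of the fixed white drying box (240 deep, 220 wide, 110 high), midway between a raised white plug and a dial, each 70 mm off, up to 17 mm tall. z up, x to the box's back. 20 mm below the mouth lies a spring latch's pad, wider than the hole: 4 N at first, 8 N at the end; it frees the tray when 28 mm below the mouth and stops at 44 mm.
- tray (a joint): How far the tray stands out of the drying box's front, in m: 0 locked in (start), 0.055 fully out. When the latch is tripped a spring drives it out, along the hole's -x, and it stays out. Its front is 200 mm wide, its top 74 mm above the table.

How it is judged:
On the way:
1. the tray springs out (by more than 20 mm) while the pin's tip is in the release hole, at least 10 mm below its mouth (value of joint tray above 0.02 m and z of pin_tip in the frame of release_hole below -0.01 m and horizontal distance between pin_tip and release_hole below 0.02 m), for 0.05 s.
At the end, for the whole second after the job is handed in: The tray stands more than 45 mm out of the box, and the pin, let go, stands upright (within 10 degrees) and at rest in the stand hole it came from, within 22 mm of where it stood at the start (value of joint tray above 0.045 m and distance of pin_grip from where it was at the start of the episode below 0.022 m and angle between pin_grip's own z axis and vertical below 0.17 rad); the robot touches nothing.
It also fails if it takes over 48 s, if anything falls off the work surface, if the arm or the gripper's body presses on something with over 40 N, if the wrist force passes 120 N, or if a joint passes its speed limit or range.

## Working session

There is one attempt and no reset: what is moved stays moved. The work goes in short steps, Python scripts to look and compute and a tool call to move; the robot and the scene stay as the last step left them, time stands still between calls to the robot, and variables do not carry over. Pictures are saved under pics/ and viewed, about 8 in all and at most 12, crops included, and the job is handed in when it is done.

Besides the shell and the picture viewer there is one more tool, called as a command line: name --argument value ..., lists and objects as JSON in quotes. step_arm: Moves the arm, as the interface text tells. Its arguments: {"type":"object","properties":{"steps":{"type":"array"},"grip_force":{"type":"number"}},"required":["steps"]}

```bash
ls; mkdir -p pics
cat > h.py <<'E'
import numpy as np, cv2
from plant import manip
def save(f,name,box=None,s=1):
    im=cv2.cvtColor(f["pixels"],cv2.COLOR_RGB2BGR)
    if box: im=im[box[1]:box[3],box[0]:box[2]]
    if s!=1: im=cv2.resize(im,None,fx=s,fy=s,interpolation=cv2.INTER_CUBIC)
    cv2.imwrite("pics/"+name,im)
def rays(f,uv):
    uv=np.atleast_2d(np.asarray(uv,float))
    K=np.array([[f["fx"],0,f["cx"]],[0,f["fy"],f["cy"]],[0,0,1]])
    p=cv2.undistortPoints(uv.reshape(-1,1,2),K,np.array([f["k1"],0,0,0,0.])).reshape(-1,2)
    d=np.c_[p[:,0],-p[:,1],-np.ones(len(p))]
    T=np.array(f["cam_to_world"]); return T[:3,3],d@T[:3,:3].T
def onz(f,uv,z):
    o,d=rays(f,uv); return o+d*((z-o[2])/d[:,2])[:,None]
def depthpts(f,uv):
    uv=np.atleast_2d(np.asarray(uv,int)); o,d=rays(f,uv)
    return o+d*f["range_z"][uv[:,1],uv[:,0]][:,None]
E
python3 - <<'E'
from h import *
o=manip.get_obs(); print({k:np.round(v,4) for k,v in o.items()}, manip.tip_extent)
ims=[]
import pickle
F={n:manip.grab_frame(n) for n in("top","side","wrist")}
pickle.dump(F,open("f0.pkl","wb"))
for n in F:
    f=F[n]; print(n,f["fx"],f["fy"],f["cx"],f["cy"],f["k1"],np.round(f["cam_to_world"],3).tolist())
a=np.hstack([F["top"]["pixels"],F["side"]["pixels"]])
save(F["top"],"top0.png",s=1.5);save(F["side"],"side0.png",s=1.5)
E
```

```text
pics
{'t': np.float64(0.0), 'joint_pos': array([-1.4008,  0.3839,  0.0438,  1.5996, -0.0179,  1.1612, -0.0499]), 'dq': array([ 0.001 ,  0.0013,  0.0021,  0.0016, -0.0007, -0.0005, -0.0007]), 'joint_torque': array([ 2.00000e-04, -4.33479e+01,  1.02480e+00, -2.49500e+01,
        1.05000e-02,  1.16000e-02,  0.00000e+00]), 'tool_pos': array([0.1718, 0.626 , 0.2519]), 'tool_rot': array([-1.000e-04,  1.335e-01,  9.911e-01, -1.300e-03]), 'ft_force': array([-0.2143,  1.0592,  0.6923]), 'moment': array([0.0051, 0.0589, 0.0634]), 'gripper_width': np.float64(0.0852)} 0.022
top 364.45772134809664 364.45772134809664 258.18086791225653 187.86409586804444 0.013927475995424198 [[0.027, 0.991, -0.131, 0.424], [-1.0, 0.026, -0.009, -0.027], [-0.005, 0.131, 0.991, 0.782], [0.0, 0.0, 0.0, 1.0]]
side 454.44396440664514 454.44396440664514 250.59421129100073 194.56371573579378 -0.13558911373959684 [[-0.981, 0.154, -0.114, 0.407], [-0.191, -0.763, 0.617, 0.545], [0.008, 0.627, 0.779, 0.803], [0.0, 0.0, 0.0, 1.0]]
wrist 291.90501915024356 291.90501915024356 255.675958029482 190.4289049042354 -0.026002789542514643 [[0.265, -0.915, -0.305, 0.095], [0.964, 0.25, 0.086, 0.648], [-0.003, -0.317, 0.948, 0.373], [0.0, 0.0, 0.0, 1.0]]
```

View pics/top0.png

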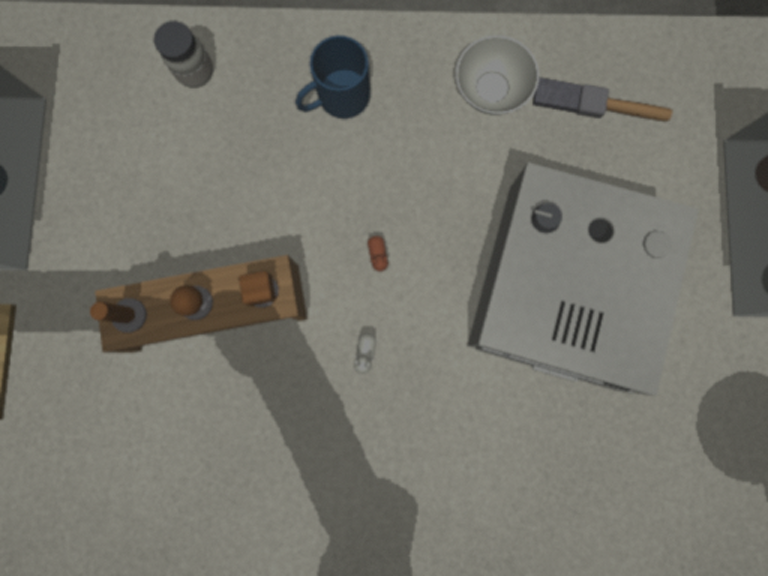

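View pics/side0.png

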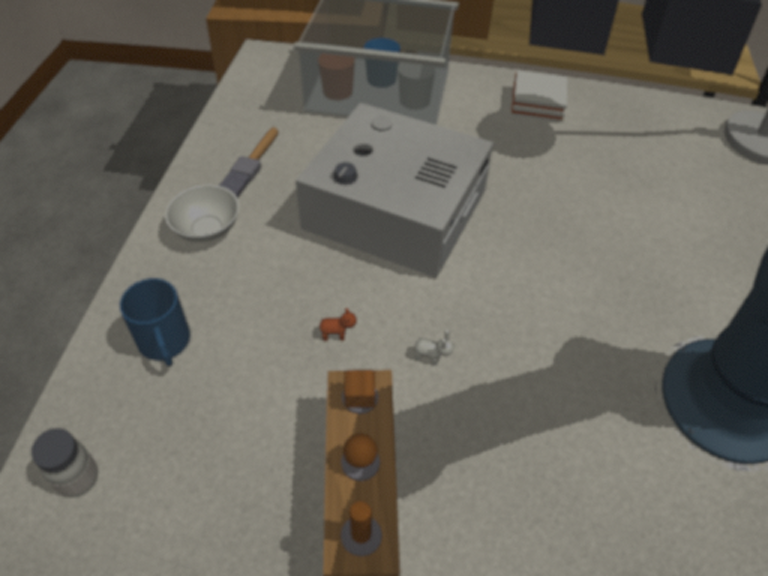

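The top view shows the pin at the left end of the stand: handle top at about (67,208) and flange at (84,210) in raw pixels. The box's dark hole is at about (400,153). The side view shows the hole at (242,99), the pin's top at (240,339) and its flange at (241,357).

Run:
```python
from h import *
import pickle
F=pickle.load(open("f0.pkl","rb"))
def blob(mask,seed):
    n,l,s,c=cv2.connectedComponentsWithStats(mask.astype(np.uint8))
    k=[i for i in range(1,n) if s[i,4]>15]; i=min(k,key=lambda i:np.hypot(*(c[i]-seed))); return l==i,s[i],c[i]
for n,hs,ps in(("top",(400,153),(67,208)),("side",(242,99),(240,339))):
    f=F[n]; g=cv2.cvtColor(f["pixels"],cv2.COLOR_RGB2GRAY).astype(int)
    hsv=cv2.cvtColor(f["pixels"],cv2.COLOR_RGB2HSV)
    r=16; m=np.zeros_like(g,bool); m[hs[1]-r:hs[1]+r,hs[0]-r:hs[0]+r]=True
    b,s,c=blob((g<70)&m,hs); 
    # edge extents of hole on z=.11
    P=onz(f,np.argwhere(b)[:,::-1],.11); print(n,"hole px",c.round(1),s,"xy",P.mean(0).round(4),"ext",np.ptp(P,axis=0).round(3))
    ring=depthpts(f,[(hs[0]+d*14,hs[1]+e*14) for d,e in((0,1),(0,-1))]); print(" ring depth z",ring[:,2].round(3))
    # handle colour
    u,v=ps; print(" hsv handle",hsv[v,u-3:u+4].tolist())
    zz=depthpts(f,[(x,y) for y in range(v-25,v+35) for x in range(u-25,u+45) if y<384]);
    k=(zz[:,2]>.155)&(zz[:,2]<.17); print(" top-of-pin depth",k.sum(),zz[k].mean(0).round(4))
    k=(zz[:,2]>.1)&(zz[:,2]<.165);print(" handle depth",k.sum(),zz[k].mean(0).round(4), np.ptp(zz[k],axis=0).round(3))
    k=(zz[:,2]>.088)&(zz[:,2]<.095);print(" flange",k.sum(),np.median(zz[k],0).round(4))
# stand outline in top view, depth-based
f=F["top"]; uv=np.array([(x,y) for y in range(160,250) for x in range(55,215)])
z=depthpts(f,uv); k=abs(z[:,2]-.085)<.005
rect=cv2.minAreaRect(z[k][:,:2].astype(np.float32)*1000); print("stand",rect, cv2.boxPoints(rect).round(0).tolist())
# box
uv=np.array([(x,y) for y in range(100,270) for x in range(300,470)]); z=depthpts(f,uv); k=abs(z[:,2]-.11)<.004
rect=cv2.minAreaRect(z[k][:,:2].astype(np.float32)*1000); print("box",rect,np.median(z[k][:,2]),cv2.boxPoints(rect).round(0).tolist())
k=(z[:,2]>.118)&(z[:,2]<.135)
print("dial",k.sum(),z[k].mean(0))
save(f,"pz.png",(50,160,220,250),4); save(F["side"],"sz.png",(190,230,300,384),3.5)
```

```text
top hole px [400.3 153.2] [393 146  16  15 189] xy [ 0.5852 -0.2857  0.11  ] ext [0.027 0.028 0.   ]
 ring depth z [0.111 0.109]
 hsv handle [[14, 141, 103], [14, 143, 102], [14, 138, 102], [13, 138, 102], [13, 142, 104], [13, 139, 101], [13, 139, 92]]
 top-of-pin depth 134 [0.4654 0.3049 0.1603]
 handle depth 315 [0.4648 0.3011 0.1422] [0.021 0.021 0.064]
 flange 258 [0.4627 0.299  0.0909]
side hole px [241.7 100.1] [237  98  11   5  44] xy [ 0.5838 -0.2816  0.11  ] ext [0.024 0.017 0.   ]
 ring depth z [0.113 0.11 ]
 hsv handle [[14, 177, 111], [15, 176, 110], [14, 177, 108], [14, 178, 109], [14, 176, 110], [14, 177, 108], [14, 178, 109]]
 top-of-pin depth 179 [0.4639 0.3078 0.1598]
 handle depth 351 [0.4631 0.311  0.144 ] [0.022 0.022 0.062]
 flange 420 [0.4671 0.3078 0.0903]
stand ((483.0074157714844, 223.2130126953125), (82.02528381347656, 251.79615783691406), 12.316974639892578) [[416.0, 337.0], [470.0, 91.0], [550.0, 109.0], [496.0, 355.0]]
box ((527.4456787109375, -270.9244384765625), (221.40615844726562, 241.82908630371094), 75.27125549316406) 0.11014549273067281 [[382.0, -347.0], [616.0, -409.0], [673.0, -195.0], [439.0, -133.0]]
dial 291 [ 0.59624563 -0.220713    0.12522919]
```

View pics/pz.png

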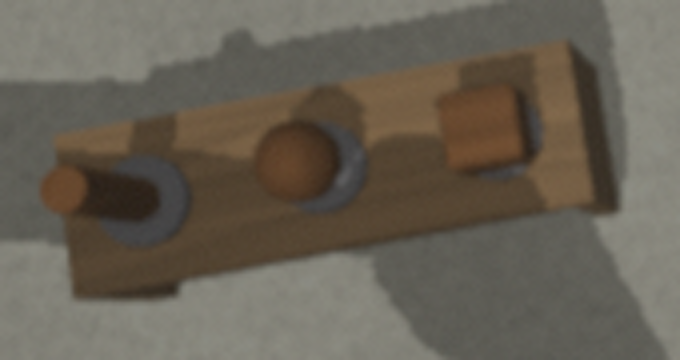

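View pics/sz.png

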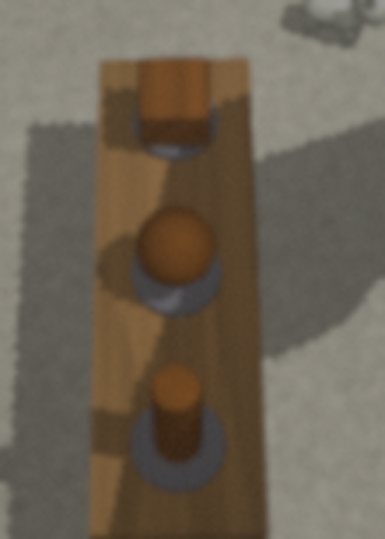

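Both views and the depth agree: pin axis ≈ (0.4645, 0.306), which also fits the stand's centre + 85 mm. The hole is at ≈ (0.585, -0.284) at z 0.11, and the stand row is at 12.3°. I'll move above the pin and turn the jaws across the row.

step_arm --steps '[{"x":-34,"y":-21,"az":6.5},{"x":-68,"y":-43,"az":13},{"x":-102,"y":-64,"az":19.5},{"x":-136,"y":-86,"az":26},{"x":-170,"y":-107,"az":32.5}]'

```text
validation failed for argument at $.st...
```

```bash
cat > go.py <<'E'
import sys
from h import *
from scipy.spatial.transform import Rotation as R
# usage: go.py x y z jaw_azimuth_deg -> shift in tool mm, turn deg
o=manip.get_obs(); q=np.array(o["tool_rot"]); r=R.from_quat(q[[1,2,3,0]])
a=list(map(float,sys.argv[1:5])); M=r.as_matrix()
t=np.radians(a[3]); Y=np.array([np.cos(t),np.sin(t),0])
if Y@M[:,1]<0: Y=-Y
Z=np.array([0,0,-1.]); G=np.c_[np.cross(Y,Z),Y,Z]
print("t",round(float(o["t"]),2),"tcp",np.round(o["tool_pos"],4),"F",np.round(o["ft_force"],1),"w",round(float(o["gripper_width"]),4),"q",np.round(o["joint_pos"],2))
print("shift mm",(M.T@(np.array(a[:3])-o["tool_pos"])*1000).round(1),"turn deg",np.degrees((r.inv()*R.from_matrix(G)).as_rotvec()).round(2), "tilt",np.degrees(np.arccos(-M[2,2])).round(2))
E
python3 go.py .4645 .306 .252 12.3
```

```text
t 0.15 tcp [0.1718 0.6262 0.2522] F [0.8 0.2 0.5] w 0.0854 q [-1.4   0.38  0.04  1.6  -0.02  1.16 -0.05]
shift mm [-367.  -231.3    0.7] turn deg [-0.1   0.07 62.36] tilt 0.12
```

step_arm --steps '[{"x":-34,"y":-21,"z":0,"ax":0,"ay":0,"az":6.5,"hand":0},{"x":-68,"y":-43,"z":0,"ax":0,"ay":0,"az":13,"hand":0},{"x":-102,"y":-64,"z":0,"ax":0,"ay":0,"az":19.5,"hand":0},{"x":-136,"y":-86,"z":0,"ax":0,"ay":0,"az":26,"hand":0},{"x":-170,"y":-107,"z":0,"ax":0,"ay":0,"az":32.5,"hand":0}]'

```text
t: 0.57
tool_pos: [0.3084, 0.4768, 0.2529]
tool_rot: [-0.0, 0.408, 0.913, -0.0]
ft_force: [0.3, 0.9, 0.1]
gripper_width: 0.0854
```

```bash
python3 go.py .4645 .306 .252 12.3
```

```text
t 0.57 tcp [0.3084 0.4768 0.2529] F [0.3 0.9 0.1] w 0.0854 q [-1.25  0.23  0.21  1.81 -0.05  1.11 -0.29]
shift mm [-231.3    2.3    1. ] turn deg [-3.000e-02  2.000e-02  2.955e+01] tilt 0.04
```

step_arm --steps '[{"x":-40,"y":0,"z":0,"ax":0,"ay":0,"az":6,"hand":0},{"x":-80,"y":0,"z":0,"ax":0,"ay":0,"az":12,"hand":0},{"x":-120,"y":1,"z":0,"ax":0,"ay":0,"az":18,"hand":0},{"x":-160,"y":2,"z":0,"ax":0,"ay":0,"az":24,"hand":0},{"x":-200,"y":2,"z":0,"ax":0,"ay":0,"az":29.5,"hand":0}]'

```text
t: 0.98
tool_pos: [0.4442, 0.3301, 0.2532]
tool_rot: [-0.0, 0.627, 0.779, 0.0]
ft_force: [1.5, -0.0, 0.7]
gripper_width: 0.0856
```

```bash
python3 go.py .4645 .306 .252 12.3
python3 - <<'E'
from h import *
f=manip.grab_frame("wrist"); save(f,"w1.png",s=1.5)
h,w=384,512; uv=np.array([(x,y) for y in range(0,h,2) for x in range(0,w,2) if f["range_z"][y,x]>0]); p=depthpts(f,uv)
n=np.hypot(p[:,0]-.4645,p[:,1]-.306)<.03
k=n&(p[:,2]>.15)&(p[:,2]<.17); print("top",k.sum(),p[k].mean(0).round(4) if k.any() else 0, uv[k].mean(0) if k.any() else 0)
k=n&(p[:,2]>.086)&(p[:,2]<.094); print("flange",k.sum(),p[k].min(0).round(4) if k.any() else 0,p[k].max(0).round(4) if k.any() else 0)
k=n&(p[:,2]>.1)&(p[:,2]<.155); print("handle",k.sum(),p[k].min(0).round(4) if k.any() else 0,p[k].max(0).round(4) if k.any() else 0)
E
```

```text
t 0.98 tcp [0.4442 0.3301 0.2532] F [ 1.5 -0.   0.7] w 0.0856 q [-1.06  0.21  0.39  1.85 -0.09  1.1  -0.42]
shift mm [-27.9  14.7   1.2] turn deg [-0.01 -0.01  0.09] tilt 0.02
top 153 [0.464  0.3094 0.1594] [272.48366013 230.75816993]
flange 205 [0.4393 0.2801 0.086 ] [0.4897 0.3332 0.0927]
handle 129 [0.4542 0.307  0.1001] [0.4746 0.3181 0.1547]
```

View pics/w1.png

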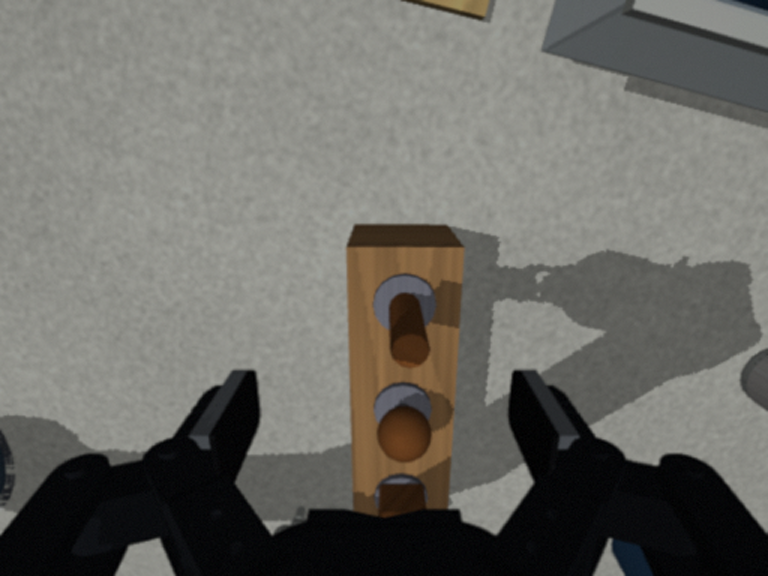

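The wrist picture shows the pin's handle top at raw (273,233), the fingers astride the row and nothing in the jaws' way. The near measurement gives ≈ (0.464, 0.309), within 3 mm of the first. Descending.

step_arm --steps '[{"x":-27,"y":15,"z":0,"ax":0,"ay":0,"az":0,"hand":0},{"x":-27,"y":15,"z":40,"ax":0,"ay":0,"az":0,"hand":0},{"x":-27,"y":15,"z":80,"ax":0,"ay":0,"az":0,"hand":0},{"x":-27,"y":15,"z":110,"ax":0,"ay":0,"az":0,"hand":0},{"x":-27,"y":15,"z":124,"ax":0,"ay":0,"az":0,"hand":0}]'

```text
t: 1.45
tool_pos: [0.4607, 0.3066, 0.1245]
tool_rot: [-0.001, 0.625, 0.781, -0.004]
ft_force: [-0.1, 0.3, 0.3]
gripper_width: 0.0851
```

step_arm --steps '[{"x":0,"y":0,"z":0,"ax":0,"ay":0,"az":0,"hand":0.4},{"x":0,"y":0,"z":0,"ax":0,"ay":0,"az":0,"hand":0.6},{"x":0,"y":0,"z":0,"ax":0,"ay":0,"az":0,"hand":0.7},{"x":0,"y":0,"z":0,"ax":0,"ay":0,"az":0,"hand":0.8},{"x":0,"y":0,"z":0,"ax":0,"ay":0,"az":0,"hand":1}]' --grip_force 60

```text
t: 1.87
tool_pos: [0.4651, 0.3097, 0.1312]
tool_rot: [0.0, 0.625, 0.781, 0.002]
ft_force: [-0.5, 0.5, 0.4]
gripper_width: 0.0256
```

step_arm --steps '[{"x":0,"y":0,"z":0,"ax":0,"ay":0,"az":0,"hand":1},{"x":0,"y":0,"z":0,"ax":0,"ay":0,"az":0,"hand":1},{"x":0,"y":0,"z":0,"ax":0,"ay":0,"az":0,"hand":1}]'

```text
t: 2.12
tool_pos: [0.4651, 0.3098, 0.1312]
tool_rot: [0.0, 0.625, 0.781, 0.002]
ft_force: [-0.0, 0.1, 5.8]
gripper_width: 0.0206
```

```bash
python3 go.py .4643 .3072 .129 12.3
python3 - <<'E'
from h import *
a=manip.grab_frame("side"); f=manip.grab_frame("wrist")
save(f,"w2.png",s=1.2)
E
```

```text
t 2.12 tcp [0.4651 0.3098 0.1312] F [-0.   0.1  5.8] w 0.0206 q [-0.99  0.37  0.38  1.94 -0.18  0.86 -0.29]
shift mm [-2.3 -1.4  2.2] turn deg [ 0.17 -0.12  0.36] tilt 0.21
```

View pics/w2.png

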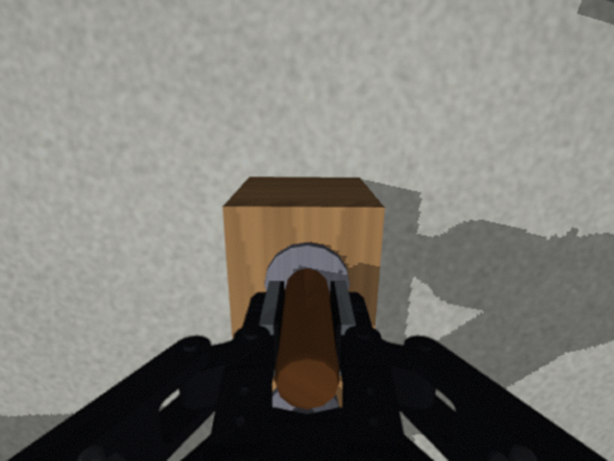

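The wrist picture shows the handle held centrally between the pads, with its top at about (256,318) raw. The opening of 20.6 mm fits the 22 mm handle. Lifting.

step_arm --steps '[{"x":0,"y":0,"z":-15,"ax":0,"ay":0,"az":0,"hand":1},{"x":0,"y":0,"z":-45,"ax":0,"ay":0,"az":0,"hand":1},{"x":0,"y":0,"z":-80,"ax":0,"ay":0,"az":0,"hand":1},{"x":0,"y":0,"z":-115,"ax":0,"ay":0,"az":0,"hand":1},{"x":0,"y":0,"z":-140,"ax":0,"ay":0,"az":0,"hand":1}]'

```text
t: 2.63
tool_pos: [0.4645, 0.3088, 0.2722]
tool_rot: [0.0, 0.625, 0.781, 0.001]
ft_force: [0.3, 0.8, -1.5]
gripper_width: 0.021
```

step_arm --steps '[{"x":0,"y":0,"z":0,"ax":0,"ay":0,"az":0,"hand":1},{"x":0,"y":0,"z":0,"ax":0,"ay":0,"az":0,"hand":1}]'

```text
t: 2.8
tool_pos: [0.4647, 0.3092, 0.2711]
tool_rot: [0.0, 0.625, 0.781, 0.002]
ft_force: [-0.2, 0.2, -1.1]
gripper_width: 0.0208
```

```bash
python3 go.py .587 -.282 .272 12.3
python3 - <<'E'
from h import *
F={n:manip.grab_frame(n) for n in("top","side")}
ims=[cv2.cvtColor(F["top"]["pixels"],cv2.COLOR_RGB2BGR)[100:300,0:230],cv2.cvtColor(F["side"]["pixels"],cv2.COLOR_RGB2BGR)[184:384,150:380]]
cv2.imwrite("pics/lift.png",cv2.resize(np.hstack(ims),None,fx=1.7,fy=1.7,interpolation=cv2.INTER_CUBIC))
E
```

```text
t 2.8 tcp [0.4647 0.3092 0.2711] F [-0.2  0.2 -1.1] w 0.0208 q [-1.03  0.2   0.42  1.82 -0.09  1.14 -0.36]
shift mm [-603.6  -10.1   -2.3] turn deg [ 0.19 -0.14  0.35] tilt 0.24
```

View pics/lift.png

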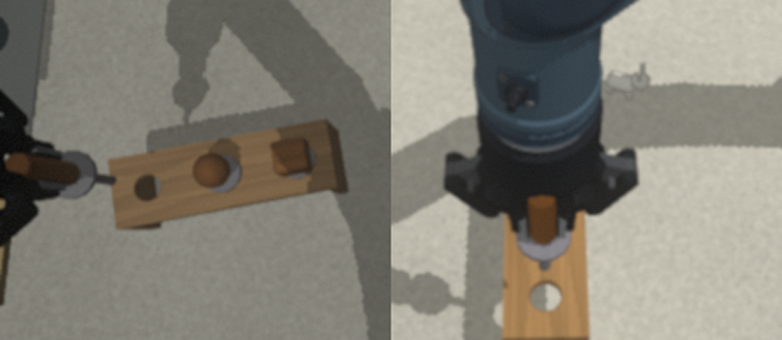

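The lift picture shows the pin clear of the stand, upright in the jaws, with its stand hole empty at about (86,210) top and (241,358) side, raw. Carrying it over to the box.

step_arm --steps '[{"x":-8,"y":0,"z":-15,"ax":0,"ay":0,"az":0,"hand":1},{"x":-35,"y":-1,"z":-20,"ax":0,"ay":0,"az":0,"hand":1},{"x":-70,"y":-2,"z":-20,"ax":0,"ay":0,"az":0,"hand":1},{"x":-110,"y":-3,"z":-20,"ax":0,"ay":0,"az":0,"hand":1},{"x":-150,"y":-4,"z":-20,"ax":0,"ay":0,"az":0,"hand":1}]'

```text
t: 3.32
tool_pos: [0.4914, 0.1601, 0.287]
tool_rot: [-0.001, 0.624, 0.781, -0.002]
ft_force: [1.7, -0.4, -1.9]
gripper_width: 0.0204
```

step_arm --steps '[{"x":-40,"y":-1,"z":0,"ax":0,"ay":0,"az":0,"hand":1},{"x":-80,"y":-2,"z":0,"ax":0,"ay":0,"az":0,"hand":1},{"x":-120,"y":-3,"z":0,"ax":0,"ay":0,"az":0,"hand":1},{"x":-160,"y":-4,"z":0,"ax":0,"ay":0,"az":0,"hand":1},{"x":-200,"y":-4,"z":0,"ax":0,"ay":0,"az":0,"hand":1}]'

```text
t: 3.73
tool_pos: [0.5311, -0.0364, 0.2871]
tool_rot: [-0.002, 0.625, 0.781, -0.001]
ft_force: [0.2, -0.1, -0.4]
gripper_width: 0.0209
```

step_arm --steps '[{"x":-40,"y":-1,"z":0,"ax":0,"ay":0,"az":0,"hand":1},{"x":-80,"y":-2,"z":0,"ax":0,"ay":0,"az":0,"hand":1},{"x":-115,"y":-2,"z":0,"ax":0,"ay":0,"az":0,"hand":1},{"x":-150,"y":-2,"z":0,"ax":0,"ay":0,"az":0,"hand":1},{"x":-175,"y":-2,"z":0,"ax":0,"ay":0,"az":0,"hand":1}]'

```text
t: 4.15
tool_pos: [0.5675, -0.2094, 0.2869]
tool_rot: [-0.001, 0.626, 0.78, -0.002]
ft_force: [0.0, -0.8, -0.5]
gripper_width: 0.0205
```

```bash
python3 go.py .585 -.284 .271 12.3
```

```text
t 4.15 tcp [ 0.5675 -0.2094  0.2869] F [ 0.  -0.8 -0.5] w 0.0205 q [-0.34  0.34  0.77  1.7  -0.25  1.21  0.71]
shift mm [-76.6   1.1  15.9] turn deg [-0.27  0.04  0.15] tilt 0.27
```

step_arm --steps '[{"x":-30,"y":0,"z":0,"ax":0,"ay":0,"az":0,"hand":1},{"x":-60,"y":1,"z":0,"ax":0,"ay":0,"az":0,"hand":1},{"x":-75,"y":1,"z":15,"ax":0,"ay":0,"az":0,"hand":1},{"x":-75,"y":1,"z":35,"ax":0,"ay":0,"az":0,"hand":1},{"x":-75,"y":1,"z":35,"ax":0,"ay":0,"az":0,"hand":1}]'

```text
t: 4.57
tool_pos: [0.5824, -0.2786, 0.2475]
tool_rot: [-0.006, 0.626, 0.78, -0.003]
ft_force: [-0.8, 1.0, -2.2]
gripper_width: 0.0205
```

```bash
python3 go.py .585 -.2825 .271 12.3
python3 - <<'E'
from h import *
F={n:manip.grab_frame(n) for n in("top","side","wrist")}
C=lambda n,x0,y0,w,h,s:cv2.resize(cv2.cvtColor(F[n]["pixels"],cv2.COLOR_RGB2BGR)[y0:y0+h,x0:x0+w],None,fx=s,fy=s,interpolation=cv2.INTER_CUBIC)
# predicted pixel of hole mouth + pin tip point for reference
for n in F:
    f=F[n];T=np.linalg.inv(f["cam_to_world"])
    for nm,P in(("hole",[.585,-.284,.11]),("tip",[.585,-.284,.145])):
        c=T@np.r_[P,1]; s=np.array([c[0],-c[1]])/-c[2]; s=s*(1+f["k1"]*(s@s)); print(n,nm,(s*f["fx"]+[f["cx"],f["cy"]]).round(1))
cv2.imwrite("pics/pre.png",np.hstack([C("side",190,40,100,100,4),C("wrist",170,80,180,180,400/180)]))
E
```

```text
t 4.57 tcp [ 0.5824 -0.2786  0.2475] F [-0.8  1.  -2.2] w 0.0205 q [-0.18  0.47  0.75  1.63 -0.34  1.19  0.86]
shift mm [ -4.2   1.4 -23.6] turn deg [-0.63 -0.32  0.16] tilt 0.7
top hole [399.4 153.2]
top tip [406.8 148.8]
side hole [241.4  99.4]
side tip [241.3  87.6]
wrist hole [253.3 191.8]
wrist tip [252.8 205.2]
```

View pics/pre.png

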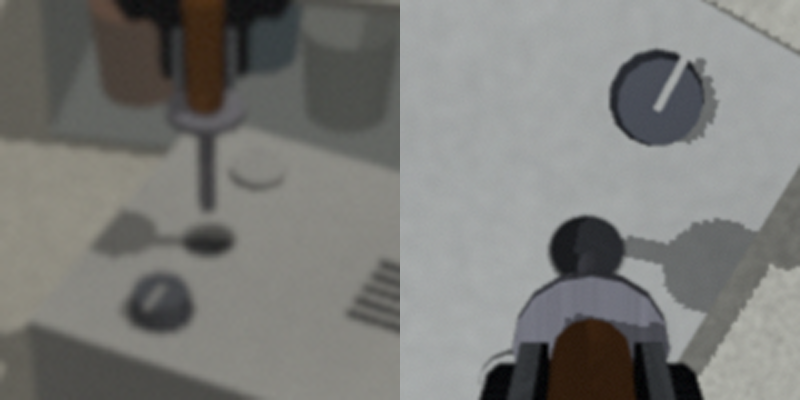

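The picture shows the tip directly above the hole in both views: side tip (242,92) over the hole at (242,100), wrist hole at (255,192). Both match the projected positions. Pushing in.

step_arm --steps '[{"x":-3,"y":1,"z":0,"ax":0,"ay":0,"az":0,"hand":1},{"x":-3,"y":1,"z":12,"ax":0,"ay":0,"az":0,"hand":1},{"x":-3,"y":1,"z":24,"ax":0,"ay":0,"az":0,"hand":1},{"x":-3,"y":1,"z":34,"ax":0,"ay":0,"az":0,"hand":1},{"x":-3,"y":1,"z":40,"ax":0,"ay":0,"az":0,"hand":1}]'

```text
t: 5.13
tool_pos: [0.5873, -0.2803, 0.2119]
tool_rot: [-0.002, 0.625, 0.781, -0.0]
ft_force: [-0.0, -0.5, -1.4]
gripper_width: 0.0207
```

step_arm --steps '[{"x":0,"y":0,"z":7,"ax":0,"ay":0,"az":0,"hand":1},{"x":0,"y":0,"z":14,"ax":0,"ay":0,"az":0,"hand":1},{"x":0,"y":0,"z":21,"ax":0,"ay":0,"az":0,"hand":1},{"x":0,"y":0,"z":21,"ax":0,"ay":0,"az":0,"hand":1},{"x":0,"y":0,"z":21,"ax":0,"ay":0,"az":0,"hand":1}]'

```text
t: 5.55
tool_pos: [0.5884, -0.2817, 0.1936]
tool_rot: [0.0, 0.625, 0.781, 0.0]
ft_force: [-1.5, 0.1, 3.8]
gripper_width: 0.0207
```

```bash
python3 go.py .585 -.2825 .185 12.3
python3 - <<'E'
from h import *
f=manip.grab_frame("top")
uv=np.array([(x,y) for y in range(200,300) for x in range(290,470)]); z=depthpts(f,uv)
k=(z[:,2]>.06)&(z[:,2]<.082); print("tray pts",k.sum(),z[k].mean(0).round(3) if k.any() else 0)
if k.any(): print(cv2.minAreaRect(z[k][:,:2].astype(np.float32)*1000))
E
```

```text
t 5.55 tcp [ 0.5884 -0.2817  0.1936] F [-1.5  0.1  3.8] w 0.0207 q [-0.15  0.53  0.72  1.67 -0.39  1.09  0.9 ]
shift mm [-0.1 -3.5  8.6] turn deg [0.02 0.02 0.35] tilt 0.02
tray pts 457 [ 0.394 -0.21   0.072]
((406.5273742675781, -203.36361694335938), (195.02442932128906, 83.68754577636719), 53.48157501220703)
```

step_arm --steps '[{"x":0,"y":-2,"z":4,"ax":0,"ay":0,"az":0,"hand":1},{"x":0,"y":-2,"z":8,"ax":0,"ay":0,"az":0,"hand":1},{"x":0,"y":-2,"z":10,"ax":0,"ay":0,"az":0,"hand":1},{"x":0,"y":-2,"z":10,"ax":0,"ay":0,"az":0,"hand":1},{"x":0,"y":-2,"z":10,"ax":0,"ay":0,"az":0,"hand":1}]'

```text
t: 6.02
tool_pos: [0.5878, -0.2818, 0.184]
tool_rot: [0.001, 0.625, 0.781, 0.001]
ft_force: [2.4, 0.9, 5.6]
gripper_width: 0.0205
```

```bash
cat > look.py <<'E'
from h import *
import pickle
F0=pickle.load(open("f0.pkl","rb"))["top"]; F1=manip.grab_frame("top")
for f in(F0,F1):
    uv=np.array([(x,y) for y in range(200,310) for x in range(280,470)]); z=depthpts(f,uv)
    ax=np.array([.966,-.258]) # box +x
    d=(z[:,:2]-[.4105,-.240])@ax; l=abs((z[:,:2]-[.4105,-.24])@[.258,.966])
    k=(z[:,2]>.066)&(z[:,2]<.082)&(l<.09); print("tray-height pts",k.sum(),"most out mm",(np.percentile(d[k],3)*1000).round(1) if k.any() else 0)
E
python3 look.py; python3 go.py .585 -.2825 .185 12.3
```

```text
tray-height pts 257 most out mm -6.4
tray-height pts 365 most out mm -62.1
t 6.07 tcp [ 0.5878 -0.2817  0.1841] F [2.  1.1 5.6] w 0.0202 q [-0.15  0.54  0.71  1.68 -0.39  1.07  0.91]
shift mm [-0.1 -2.9 -0.9] turn deg [0.17 0.07 0.39] tilt 0.18
```

The tray front moved about 56 mm out with the tip still about 37 mm down the hole. Withdrawing and going back.

step_arm --steps '[{"x":0,"y":0,"z":-15,"ax":0,"ay":0,"az":0,"hand":1},{"x":0,"y":0,"z":-40,"ax":0,"ay":0,"az":0,"hand":1},{"x":0,"y":0,"z":-70,"ax":0,"ay":0,"az":0,"hand":1},{"x":0,"y":0,"z":-95,"ax":0,"ay":0,"az":0,"hand":1},{"x":0,"y":0,"z":-110,"ax":0,"ay":0,"az":0,"hand":1}]'

```text
t: 6.48
tool_pos: [0.5855, -0.2832, 0.2959]
tool_rot: [0.001, 0.625, 0.78, -0.001]
ft_force: [0.3, -1.2, -0.8]
gripper_width: 0.0209
```

step_arm --steps '[{"x":20,"y":0,"z":0,"ax":0,"ay":0,"az":0,"hand":1},{"x":60,"y":0,"z":0,"ax":0,"ay":0,"az":0,"hand":1},{"x":100,"y":1,"z":0,"ax":0,"ay":0,"az":0,"hand":1},{"x":140,"y":2,"z":0,"ax":0,"ay":0,"az":0,"hand":1},{"x":180,"y":2,"z":0,"ax":0,"ay":0,"az":0,"hand":1}]'

```text
t: 6.9
tool_pos: [0.5465, -0.1049, 0.2922]
tool_rot: [-0.001, 0.625, 0.78, -0.002]
ft_force: [0.7, 1.0, -0.8]
gripper_width: 0.0206
```

step_arm --steps '[{"x":40,"y":1,"z":0,"ax":0,"ay":0,"az":0,"hand":1},{"x":80,"y":2,"z":0,"ax":0,"ay":0,"az":0,"hand":1},{"x":120,"y":3,"z":0,"ax":0,"ay":0,"az":0,"hand":1},{"x":160,"y":4,"z":0,"ax":0,"ay":0,"az":0,"hand":1},{"x":200,"y":4,"z":0,"ax":0,"ay":0,"az":0,"hand":1}]'

```text
t: 7.32
tool_pos: [0.5069, 0.0906, 0.2926]
tool_rot: [-0.0, 0.625, 0.78, -0.002]
ft_force: [1.0, 0.4, -1.3]
gripper_width: 0.0207
```

step_arm --steps '[{"x":40,"y":1,"z":0,"ax":0,"ay":0,"az":0,"hand":1},{"x":80,"y":2,"z":0,"ax":0,"ay":0,"az":0,"hand":1},{"x":120,"y":3,"z":0,"ax":0,"ay":0,"az":0,"hand":1},{"x":150,"y":3,"z":0,"ax":0,"ay":0,"az":0,"hand":1},{"x":165,"y":3,"z":0,"ax":0,"ay":0,"az":0,"hand":1}]'

```text
t: 7.73
tool_pos: [0.4726, 0.2561, 0.2922]
tool_rot: [-0.001, 0.622, 0.783, -0.001]
ft_force: [-0.7, 0.0, -1.0]
gripper_width: 0.0207
```

```bash
python3 go.py .4649 .3095 .271 12.3
```

```text
t 7.73 tcp [0.4726 0.2561 0.2922] F [-0.7  0.  -1. ] w 0.0207 q [-1.02  0.14  0.49  1.84 -0.07  1.18 -0.28]
shift mm [53.7  4.6 21.1] turn deg [-0.18  0.03  0.76] tilt 0.19
```

step_arm --steps '[{"x":30,"y":3,"z":0,"ax":0,"ay":0,"az":0,"hand":1},{"x":54,"y":4,"z":0,"ax":0,"ay":0,"az":0,"hand":1},{"x":54,"y":4,"z":25,"ax":0,"ay":0,"az":0,"hand":1},{"x":54,"y":4,"z":50,"ax":0,"ay":0,"az":0,"hand":1},{"x":54,"y":4,"z":60,"ax":0,"ay":0,"az":0,"hand":1}]'

```text
t: 8.15
tool_pos: [0.4656, 0.3025, 0.2293]
tool_rot: [0.0, 0.625, 0.781, -0.004]
ft_force: [-0.2, -0.3, -1.0]
gripper_width: 0.0205
```

step_arm --steps '[{"x":0,"y":0,"z":0,"ax":0,"ay":0,"az":0,"hand":1},{"x":0,"y":0,"z":0,"ax":0,"ay":0,"az":0,"hand":1},{"x":0,"y":0,"z":0,"ax":0,"ay":0,"az":0,"hand":1}]'

```text
t: 8.4
tool_pos: [0.4689, 0.3048, 0.2345]
tool_rot: [0.0, 0.626, 0.78, 0.001]
ft_force: [-0.6, 0.2, 0.3]
gripper_width: 0.0206
```

```bash
python3 go.py .4650 .3097 .132 12.3;python3 - <<'E'
from h import *
F={n:manip.grab_frame(n) for n in("top","side","wrist")}
C=lambda n,x0,y0,w,h,s:cv2.resize(cv2.cvtColor(F[n]["pixels"],cv2.COLOR_RGB2BGR)[y0:y0+h,x0:x0+w],None,fx=s,fy=s,interpolation=cv2.INTER_CUBIC)
cv2.imwrite("pics/ret.png",np.hstack([C("side",190,284,100,100,4),C("wrist",170,80,180,180,400/180)]))
E
```

```text
t 8.4 tcp [0.4689 0.3048 0.2345] F [-0.6  0.2  0.3] w 0.0206 q [-1.05  0.24  0.46  1.86 -0.12  1.07 -0.32]
shift mm [  5.6  -2.9 102.5] turn deg [ 0.1  -0.02  0.26] tilt 0.1
```

View pics/ret.png

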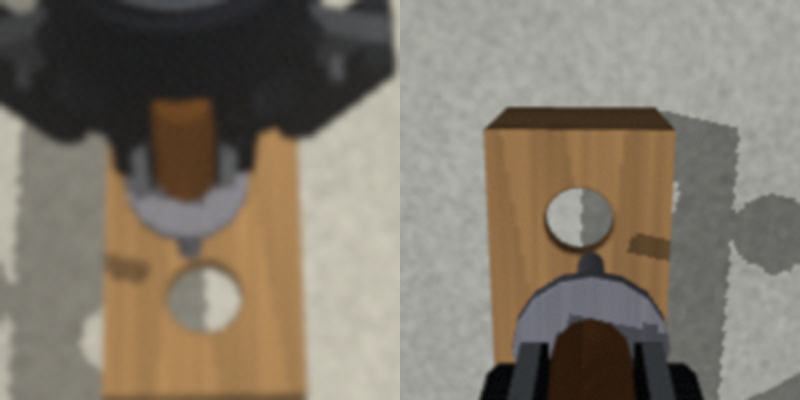

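The picture shows the tip about 3 mm to one side and short of the empty stand hole: side hole (241,359), wrist hole (251,178) with the tip near (255,199). This agrees with the computed shift of x +5.6, y -2.9. Correcting it and lowering.

step_arm --steps '[{"x":6,"y":-3,"z":0,"ax":0,"ay":0,"az":0,"hand":1},{"x":6,"y":-3,"z":0,"ax":0,"ay":0,"az":0,"hand":1},{"x":6,"y":-3,"z":15,"ax":0,"ay":0,"az":0,"hand":1},{"x":6,"y":-3,"z":30,"ax":0,"ay":0,"az":0,"hand":1},{"x":6,"y":-3,"z":45,"ax":0,"ay":0,"az":0,"hand":1}]'

```text
t: 8.97
tool_pos: [0.4635, 0.3116, 0.1885]
tool_rot: [-0.0, 0.624, 0.781, 0.001]
ft_force: [0.4, 0.0, -1.6]
gripper_width: 0.0207
```

step_arm --steps '[{"x":0,"y":0,"z":15,"ax":0,"ay":0,"az":0,"hand":1},{"x":0,"y":0,"z":30,"ax":0,"ay":0,"az":0,"hand":1},{"x":0,"y":0,"z":42,"ax":0,"ay":0,"az":0,"hand":1},{"x":0,"y":0,"z":48,"ax":0,"ay":0,"az":0,"hand":1},{"x":0,"y":0,"z":50,"ax":0,"ay":0,"az":0,"hand":1}]'

```text
t: 9.38
tool_pos: [0.4626, 0.3105, 0.1371]
tool_rot: [-0.0, 0.625, 0.781, -0.001]
ft_force: [-0.8, 0.3, -1.3]
gripper_width: 0.0207
```

step_arm --steps '[{"x":0,"y":0,"z":0,"ax":0,"ay":0,"az":0,"hand":1},{"x":0,"y":0,"z":0,"ax":0,"ay":0,"az":0,"hand":1},{"x":0,"y":0,"z":0,"ax":0,"ay":0,"az":0,"hand":1}]'

```text
t: 9.63
tool_pos: [0.4642, 0.3112, 0.1393]
tool_rot: [0.0, 0.625, 0.781, 0.001]
ft_force: [0.3, -0.8, -1.6]
gripper_width: 0.0208
```

```bash
python3 go.py .4650 .3097 .131 12.3
```

```text
t 9.63 tcp [0.4642 0.3112 0.1393] F [ 0.3 -0.8 -1.6] w 0.0208 q [-1.02  0.36  0.42  1.93 -0.19  0.88 -0.28]
shift mm [-1.6  0.4  8.3] turn deg [ 0.1  -0.06  0.36] tilt 0.12
```

step_arm --steps '[{"x":-2,"y":0,"z":2,"ax":0,"ay":0,"az":0,"hand":1},{"x":-2,"y":0,"z":4,"ax":0,"ay":0,"az":0,"hand":1},{"x":-2,"y":0,"z":6,"ax":0,"ay":0,"az":0,"hand":1},{"x":-2,"y":0,"z":7,"ax":0,"ay":0,"az":0,"hand":1},{"x":-2,"y":0,"z":7,"ax":0,"ay":0,"az":0,"hand":1}]'

```text
t: 10.05
tool_pos: [0.4639, 0.3086, 0.1313]
tool_rot: [-0.0, 0.625, 0.781, -0.0]
ft_force: [-0.0, -0.3, 0.5]
gripper_width: 0.0207
```

step_arm --steps '[{"x":0,"y":0,"z":1,"ax":0,"ay":0,"az":0,"hand":1},{"x":0,"y":0,"z":1,"ax":0,"ay":0,"az":0,"hand":1},{"x":0,"y":0,"z":1,"ax":0,"ay":0,"az":0,"hand":1}]'

```text
t: 10.3
tool_pos: [0.464, 0.3086, 0.1312]
tool_rot: [-0.0, 0.625, 0.781, -0.0]
ft_force: [-1.2, -0.8, 5.7]
gripper_width: 0.0205
```

```bash
python3 go.py .4650 .3097 .131 12.3
```

```text
t 10.3 tcp [0.464  0.3086 0.1312] F [-1.2 -0.8  5.7] w 0.0205 q [-1.02  0.37  0.42  1.94 -0.2   0.87 -0.27]
shift mm [0.8 1.2 0.2] turn deg [-0.03 -0.01  0.35] tilt 0.04
```

The flange is seated: same TCP height and 5.7 N contact as after the original grasp. Releasing.

step_arm --steps '[{"x":0,"y":0,"z":0,"ax":0,"ay":0,"az":0,"hand":0.7},{"x":0,"y":0,"z":0,"ax":0,"ay":0,"az":0,"hand":0.6},{"x":0,"y":0,"z":0,"ax":0,"ay":0,"az":0,"hand":0.4},{"x":0,"y":0,"z":0,"ax":0,"ay":0,"az":0,"hand":0.2},{"x":0,"y":0,"z":0,"ax":0,"ay":0,"az":0,"hand":0}]' --grip_force 20

```text
t: 10.72
tool_pos: [0.4638, 0.3087, 0.1301]
tool_rot: [0.0, 0.625, 0.781, -0.0]
ft_force: [0.8, 0.9, 0.3]
gripper_width: 0.0691
```

step_arm --steps '[{"x":0,"y":0,"z":0,"ax":0,"ay":0,"az":0,"hand":0},{"x":0,"y":0,"z":0,"ax":0,"ay":0,"az":0,"hand":0},{"x":0,"y":0,"z":0,"ax":0,"ay":0,"az":0,"hand":0},{"x":0,"y":0,"z":0,"ax":0,"ay":0,"az":0,"hand":0}]'

```text
t: 11.05
tool_pos: [0.4639, 0.3087, 0.1302]
tool_rot: [0.0, 0.625, 0.781, 0.0]
ft_force: [-0.5, 0.2, 0.2]
gripper_width: 0.0852
```

step_arm --steps '[{"x":0,"y":0,"z":-10,"ax":0,"ay":0,"az":0,"hand":0},{"x":0,"y":0,"z":-30,"ax":0,"ay":0,"az":0,"hand":0},{"x":0,"y":0,"z":-60,"ax":0,"ay":0,"az":0,"hand":0},{"x":0,"y":0,"z":-95,"ax":0,"ay":0,"az":0,"hand":0},{"x":0,"y":0,"z":-130,"ax":0,"ay":0,"az":0,"hand":0}]'

```text
t: 11.47
tool_pos: [0.4635, 0.3081, 0.2618]
tool_rot: [0.0, 0.625, 0.781, -0.001]
ft_force: [0.0, 0.8, 0.3]
gripper_width: 0.0854
```

step_arm --steps '[{"x":30,"y":0,"z":0,"ax":0,"ay":0,"az":0,"hand":0},{"x":55,"y":0,"z":0,"ax":0,"ay":0,"az":0,"hand":0},{"x":70,"y":0,"z":0,"ax":0,"ay":0,"az":0,"hand":0},{"x":70,"y":0,"z":0,"ax":0,"ay":0,"az":0,"hand":0},{"x":70,"y":0,"z":0,"ax":0,"ay":0,"az":0,"hand":0}]'

```text
t: 11.88
tool_pos: [0.4477, 0.3773, 0.2598]
tool_rot: [0.0, 0.624, 0.782, -0.001]
ft_force: [0.9, -1.1, 0.5]
gripper_width: 0.0851
```

```bash
python3 go.py .4650 .3097 .131 12.3; python3 look.py
python3 - <<'E'
from h import *
import pickle
F0=pickle.load(open("f0.pkl","rb"))["side"]; f=manip.grab_frame("side"); t=manip.grab_frame("top")
for g in(F0,f):
    uv=np.array([(x,y) for y in range(310,384) for x in range(205,290)]); z=depthpts(g,uv)
    n=np.hypot(z[:,0]-.4645,z[:,1]-.307)<.03
    k=n&(z[:,2]>.155)&(z[:,2]<.17); print("top",k.sum(),z[k].mean(0).round(4))
    k=n&(z[:,2]>.1)&(z[:,2]<.13); print("low handle",k.sum(),z[k].mean(0).round(4))
a=cv2.cvtColor(t["pixels"],cv2.COLOR_RGB2BGR); b=cv2.cvtColor(f["pixels"],cv2.COLOR_RGB2BGR)
cv2.imwrite("pics/end.png",cv2.resize(np.hstack([b[:,130:380],a[:,200:480]]),None,fx=1.5,fy=1.5))
E
```

```text
t 11.88 tcp [0.4477 0.3773 0.2598] F [ 0.9 -1.1  0.5] w 0.0851 q [-1.13  0.27  0.42  1.77 -0.12  1.13 -0.45]
shift mm [-69.5   2.  128.9] turn deg [-0.06  0.09  0.5 ] tilt 0.11
tray-height pts 257 most out mm -6.4
tray-height pts 436 most out mm -62.0
top 179 [0.4639 0.3078 0.1598]
low handle 93 [0.4626 0.3142 0.1155]
top 0 [nan nan nan]
low handle 0 [nan nan nan]<stdin>:7: RuntimeWarning: Mean of empty slice.
  ret = um.true_divide(
<stdin>:8: RuntimeWarning: Mean of empty slice.
```

View pics/end.png

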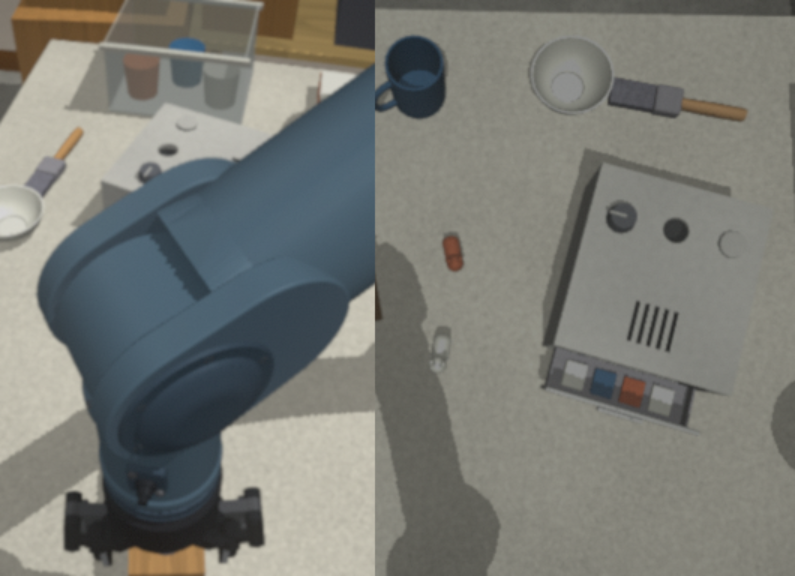

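The picture shows the tray out with its four tiles, its front edge at about (610,405) in the right half. The arm hides the pin from the side camera, so I'll check the pin with the top and wrist views.

Run:
```python
from h import *
import pickle
F0=pickle.load(open("f0.pkl","rb")); n2={n:manip.grab_frame(n) for n in("top","wrist")}
for nm,g in(("top before",F0["top"]),("top now",n2["top"]),("wrist now",n2["wrist"])):
    uv=np.argwhere(g["range_z"]>0)[:,::-1]; z=depthpts(g,uv)
    n=np.hypot(z[:,0]-.4645,z[:,1]-.307)<.03
    for a,b,l in((.155,.17,"top"),(.1,.125,"low handle"),(.0875,.096,"flange")):
        k=n&(z[:,2]>a)&(z[:,2]<b); print(nm,l,k.sum(),z[k].mean(0).round(4) if k.any() else "")
a=cv2.cvtColor(n2["top"]["pixels"],cv2.COLOR_RGB2BGR)[140:260,0:220]; b=cv2.cvtColor(n2["wrist"]["pixels"],cv2.COLOR_RGB2BGR)
cv2.imwrite("pics/end2.png",np.hstack([cv2.resize(a,(440,384)),b[:, 100:412]]))
```

```text
top before top 134 [0.4654 0.3049 0.1603]
top before low handle 74 [0.4645 0.2985 0.1122]
top before flange 267 [0.4648 0.3011 0.0909]
top now top 136 [0.4657 0.304  0.1601]
top now low handle 73 [0.4653 0.2979 0.1119]
top now flange 272 [0.4653 0.3003 0.0908]
wrist now top 451 [0.4651 0.3085 0.1602]
wrist now low handle 236 [0.4637 0.3146 0.113 ]
wrist now flange 689 [0.4641 0.3129 0.091 ]
```

View pics/end2.png

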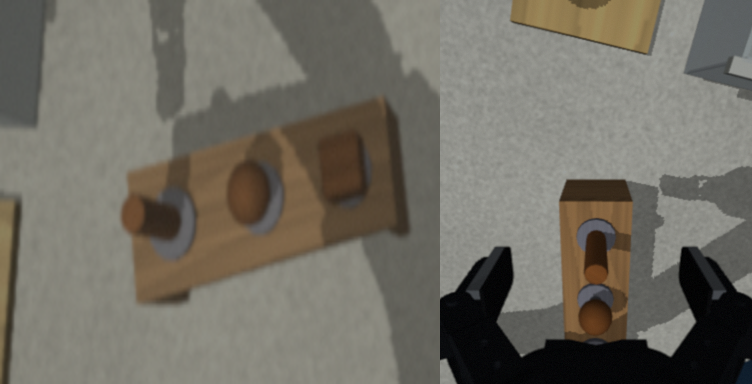

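The pin stands upright in its own hole, within about 1 mm of where it was, and the gripper is clear of it. In the left half of the picture the handle top is at (137,215). Handing in.

```bash
python3 -c "
from plant import manip
manip.hand_in()"
```

```text
the job is handed in; nothing more can be done
```

I took the pin out of the stand and pushed its tip about 37 mm down the release hole. The tray sprang out, and I put the pin back in its own stand hole and let go. The job is handed in, at about 12 s of the 48 s allowed.

- **Tray:** its front moved about 56 mm out by the top camera's depth, against 55 mm when fully out. This was measured while the tip was still in the hole and again at the end.
- **Pin:** in the top view it stands within about 1 mm of its starting position. The handle top and flange are at their original heights, so it is upright and seated.
- **Gripper:** fully open, retracted and touching nothing. Forces at every reading stayed under 6 N.
- **Checks that failed:** the side camera's final check of the pin gave nothing because the arm blocked the view, so I used the top and wrist views instead. At the start the camera views disagreed by 3–4 mm on the hole and pin positions, which was within the clearances.

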